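# Hold a collar on the drive shaft's flat

### The arm

A 6-joint arm with a two-finger parallel gripper is mounted at the origin on the work surface. World frame = base frame: x ahead of the robot, y to its left, z up, the work surface at z = 0. Lengths are in m, angles in rad, forces in N, time in s.
With the tool pointing down it reaches from about 0.325 to 0.75 m from the base axis. Payload 7.6 kg.
Tool frame: the origin (TCP) lies between the finger pads; the fingertips stand 17 mm ahead of it and the grasp point (between the pads) lies 2 mm behind it (tip_reach is the distance from the TCP to the fingertips, in m); z points along the fingers, y is the line along which they close (so a half turn about z gives the same grasp; the last joint's range is limited). The gripper opens to 85 mm and grips with 20 to 120 N. Pads are 22 mm wide; open, the fingers measure 114 mm over their backs; the gripper's body (76 mm by 85 mm) begins 54 mm behind the grasp point. The pads swing forward as they close: fully open they stand 13 mm farther back than shut.
Start: joints at [-1.233, 0.052, 1.401, -0, 1.689, -0.07], TCP at [0.208, -0.482, 0.248] pointing down, gripper open.
Joint ranges: [-2.9, 2.9], [-0.91, 2.17], [0.12, 2.37], [-1.06, 4.2], [0.26, 2.73], [-2.93, 2.93]. Speed limits (rad/s): [2.57, 2.57, 3.01, 3.14, 3.14, 3.14].

### API

Orientations are given as a 3x3 rotation matrix whose columns are the frame's x, y, z axes.
In Python, from bench import * gives the robot as it stands. Calls block until the motion is done:
- movep(position, orientation): joint-space move of the TCP to a pose.
- move_linear(position, rot=None, max_speed=0.15): straight line of the TCP; rot=None keeps the orientation; max_speed is the mean speed in m/s.
- movej(angles): joint-space move.
- ungrasp() and grasp(): open the fingers fully, or close them until they stop; the grip force is fixed at half the most.
- pause(seconds).
- ik(position, orientation): joint angles nearest the present ones, or None.
- snapshot(name): name is "side" or "top" or "wrist"; returns (picture, depth): 400x640x3 uint8, blue, green, red; 400x640 float32, m along the optical axis (not along the pixel's ray), 0 where there is no reading.
- get_calibration(name): a dict with "camera_matrix" (3x3 intrinsics, pixels), "cam_to_world" (4x4, takes a point from camera to world coordinates). Camera axes: x right, y up, looking along -z (the intrinsics and any distortion apply to the point x, -y, -z); pixel columns grow to the right and rows downward; lengths in m; the calibration is good to about 2 mm. A picture is of the moment at which its call begins: read the wrist's pose just before it. get_calibration takes no time and is no camera call; for the wrist camera it gives the pose at the moment of the call.
A pose or a line that the arm cannot do raises Unreachable and nothing moves.
- hand_in(): hands the job in; it is judged then, once.
Readings, each from a call of its own:
- get_time_s(): time.
- get_joint_positions(): joint angles.
- get_joint_velocities(): joint speeds.
- get_joint_efforts(): joint torques, N m.
- get_ee_pos(): TCP position.
- get_tool_rot(): TCP orientation.
- get_force(): force on the tool from outside, world axes, zero at the start.
- get_moment(): the same for the moment, N m.
- get_opening(): finger opening in m.
- get_grasp_force(): force on a finger pad.
Only numpy, scipy, OpenCV 4.12 (cv2) and the standard library are available. Lean on these libraries where they do the work, as an engineer would, in place of code of your own. Each camera call takes 0.05 s, during which the arm holds its last target. There are 200 camera calls.

### The job

Take hold of the drive unit's upright shaft with the fingers across its flat (feel for it: the shaft is narrower there), and turn the shaft until the flat faces straight at the key guide; then let go, fetch the collar with the thumb screw and lower it over the shaft with its screw on the flat's side. Finish holding the collar level about half-way down the flat, not resting on the flat's lower end, and lightly pressing the screw's point against the flat: do not let go. Leave the plain spacer ring and the small cup where they lie.

Things in the scene. Friction and masses are not known exactly. Their poses are not given: they have to be found in the camera images.
- shaft (a joint): angle (rad) of the upright 20 mm steel shaft in the middle of the white drive unit's steel deck: 0 when its flat faces straight at the key guide, growing anticlockwise seen from above. It starts at 0.5 to 1.5, turns freely past 0 against a friction of about 0.08 N m, and stays where it is left
- flat (a point): centre of the shaft's one flat, 16 mm wide and 35 mm long up to the shaft's top; x points straight out of it (level), z up. It lies 6 mm from the shaft's axis (the axis is at x = -6 mm here): across flat and back the shaft measures 16 mm, elsewhere up to 20. This point is 17.5 mm below the shaft's top, 17.5 mm above the flat's lower end and 57.5 mm above the deck
- shaft_top (a point): the shaft's axis at its top end (1 mm chamfer), 75 mm above the deck, 165 mm above the table; x is the direction in which the flat faces, z up. From the deck up: a boss 15 mm high and 28 mm in radius, 25 mm of round shaft (20 mm in diameter), 35 mm of D-shaped shaft
- key_guide (a point): mouth of the key guide, a level steel tube of 18 mm diameter on an aluminium post 36 mm wide, at one short end of the unit's deck; it looks at the shaft from 96 mm away, 56 mm above the deck (tube's top at 65 mm). The white unit is fixed, 200 by 280 mm, its deck 90 mm above the table
- collar_center (a point): centre (half-way up) of the steel collar lying on the table: ring of 44 mm outer diameter, 24 mm bore, 20 mm high, 0.14 to 0.21 kg, with a dark fixed thumb screw through its wall along +x; z up. The screw's shank is 6 mm thick and reaches into the bore; its 14 mm thick head stands outside, 28.5 to 38.5 mm from the axis. The sides at +y and -y are free for the fingers
- screw_point (a point): blunt end of the thumb screw inside the collar's bore, 7.5 mm from the collar's axis on its +x side, half-way up; same axes as the collar. With the collar centred on the shaft and the screw facing the same way as the flat, it is 1.5 mm clear of the flat; move the collar that far away from the guide and it touches
- spacer_center (a point): centre (half-way up) of a plain steel spacer ring of the collar's size (44 mm across, 24 mm bore, 20 mm high) but with no screw; to be left alone
- cup_center (a point): centre (half-way up) of a small open steel cup, 56 mm across and 28 mm high; to be left alone
Mind the look-alikes: they are no part of the job. What is shaped like the part that bears collar_center but red is not meant.

How it is judged:
By the outcome, as a careful person would: the job done as asked, in the order asked, and still so for the second after the job is handed in, while the arm keeps its last pose, push and grip.
It also fails if it takes over 64 s, if anything falls off the work surface, if the arm or the gripper's body presses on something with over 40 N, if the wrist force passes 120 N, or if a joint passes its speed limit or range.

## Working session

There is one attempt and no reset: what is moved stays moved. The work goes in short steps, each a Python script; the robot and the scene stay as the last script left them, time stands still between calls to the robot, and variables do not carry over. Pictures are saved under pics/ and viewed, at most 10 in all, crops included, and the job is handed in when it is done.

```bash
ls; mkdir -p pics; cat > h.py <<'E'
from bench import *
import numpy as np, cv2
def snap(n):
    c=get_calibration(n); p,d=snapshot(n); return p,d,np.array(c["camera_matrix"]),np.array(c["cam_to_world"]),c
def ray(K,T,u,v):
    d=np.array([(u-K[0,2])/K[0,0],-(v-K[1,2])/K[1,1],-1.0]); return T[:3,3],T[:3,:3]@d
def onplane(K,T,u,v,z):
    o,d=ray(K,T,u,v); return o+d*(z-o[2])/d[2]
def proj(K,T,p):
    q=T[:3,:3].T@(np.array(p)-T[:3,3]); return K[0,2]+K[0,0]*q[0]/-q[2],K[1,2]-K[1,1]*q[1]/-q[2]
def cloud(d,K,T):
    v,u=np.mgrid[0:d.shape[0],0:d.shape[1]]
    P=np.stack([(u-K[0,2])/K[0,0]*d,-(v-K[1,2])/K[1,1]*d,-d],-1)
    return P@T[:3,:3].T+T[:3,3]
def down(a):  # tool pointing down, finger closing axis y at world angle a
    y=np.array([np.cos(a),np.sin(a),0]);z=np.array([0,0,-1.]);return np.stack([np.cross(y,z),y,z],1)
E
python3 - <<'E'
from h import *
for n in ["top","side","wrist"]:
    p,d,K,T,c=snap(n); cv2.imwrite(f"pics/{n}0.png",p); np.savez(f"{n}0.npz",p=p,d=d,K=K,T=T); print(n,c.keys(),K.round(1).tolist(),T.round(3).tolist(),(d==0).mean())
t,s=cv2.imread("pics/top0.png"),cv2.imread("pics/side0.png")
E
```

```text
pics
top dict_keys(['camera_matrix', 'cam_to_world']) [[474.7, 0.0, 309.6], [0.0, 474.7, 193.9], [0.0, 0.0, 1.0]] [[0.004, 0.985, -0.174, 0.39], [-1.0, 0.005, 0.004, -0.087], [0.005, 0.174, 0.985, 1.229], [0.0, 0.0, 0.0, 1.0]] 0.003984375
side dict_keys(['camera_matrix', 'cam_to_world']) [[463.5, 0.0, 312.4], [0.0, 463.5, 200.3], [0.0, 0.0, 1.0]] [[-0.997, 0.052, -0.052, 0.526], [-0.073, -0.725, 0.685, 0.525], [-0.002, 0.687, 0.727, 0.778], [0.0, 0.0, 0.0, 1.0]] 0.0040703125
wrist dict_keys(['camera_matrix', 'cam_to_world']) [[305.0, 0.0, 320.5], [0.0, 305.0, 199.6], [0.0, 0.0, 1.0]] [[0.397, 0.882, 0.253, 0.274], [-0.918, 0.382, 0.109, -0.454], [-0.001, -0.276, 0.961, 0.373], [0.0, 0.0, 0.0, 1.0]] 0.0040390625
```

View pics/top0.png

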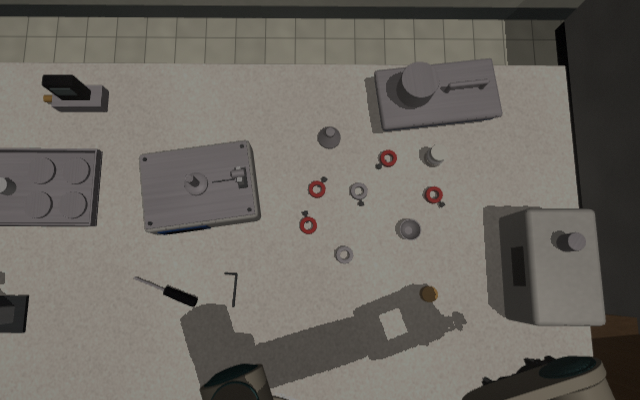

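View pics/side0.png

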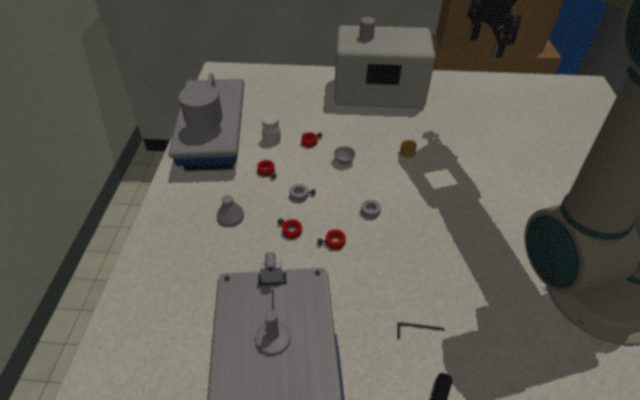

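Top view: the white unit's shaft is at about (194,182) and its guide at (238,178). Candidates for the collar are the grey ring with a dark screw at (358,191), four red rings with screws at (317,189), (388,158), (433,195) and (308,225), and the plain grey spacer at (344,254). The grey one at (358,191) fits, because it is steel-coloured and has a screw. I'll confirm it in an enlarged crop.

```bash
python3 - <<'E'
from h import *
z=np.load("top0.npz");p,d,K,T=z["p"],z["d"],z["K"],z["T"]
P=cloud(d,K,T)
# deck plane
box=P[120:250,120:280].reshape(-1,3); 
deck=(abs(P[...,2]-0.09)<0.006); m=np.zeros(deck.shape,np.uint8); m[120:250,120:280]=deck[120:250,120:280]
n,l,s,c=cv2.connectedComponentsWithStats(m); k=1+s[1:,4].argmax(); pts=P[l==k][:,:2].astype(np.float32)
r=cv2.minAreaRect(pts*1000); print("deck",r, "zmed",np.median(P[l==k][:,2]))
for nm,lo,hi in[("shaft",0.158,0.175),("mid",.13,.175),("boss",.098,.112)]:
  q=P[160:210,170:215][(P[160:210,170:215,2]>lo)&(P[160:210,170:215,2]<hi)]; print(nm,len(q),q.mean(0) if len(q) else 0)
g=P[150:210,222:260];g=g[(g[...,2]>.13)];print("guide",len(g),g.mean(0),g.max(0),g.min(0))
# collar ring
def ring(u0,v0,h=22):
  sub=P[v0-h:v0+h,u0-h:u0+h]; mm=(sub[...,2]>.011); print(mm.sum(),sub[mm].mean(0),sub[mm].max(0)[2])
for a in[(358,191),(344,254),(408,229)]: ring(*a)
e=cv2.resize(p[165:275,280:440],None,fx=5,fy=5,interpolation=cv2.INTER_CUBIC)
w=np.load("side0.npz")["p"][245:365,210:340]; 
f=cv2.resize(p[150:220,150:270],None,fx=5,fy=5,interpolation=cv2.INTER_CUBIC)
cv2.imwrite("pics/crop1.png",e);
E
```

```text
deck ((614.5379638671875, 183.24530029296875), (193.99688720703125, 273.66326904296875), 8.339953422546387) zmed 0.09051827728077766
shaft 57 [0.61374066 0.18345232 0.16502459]
mid 89 [0.61252293 0.18151046 0.15772073]
boss 304 [0.61249779 0.18010708 0.10404496]
guide 152 [0.61378679 0.06368448 0.21968295] [0.64938939 0.09095347 1.22853499] [ 0.38992606 -0.08743443  0.13269269]
200 [ 0.60474898 -0.21719963  0.04950531] 1.2285349855214693
177 [ 0.44648924 -0.17572802  0.08874403] 1.2285349855214693
235 [ 0.51196734 -0.34513209  0.05250575] 1.2285349855214693
```

View pics/crop1.png

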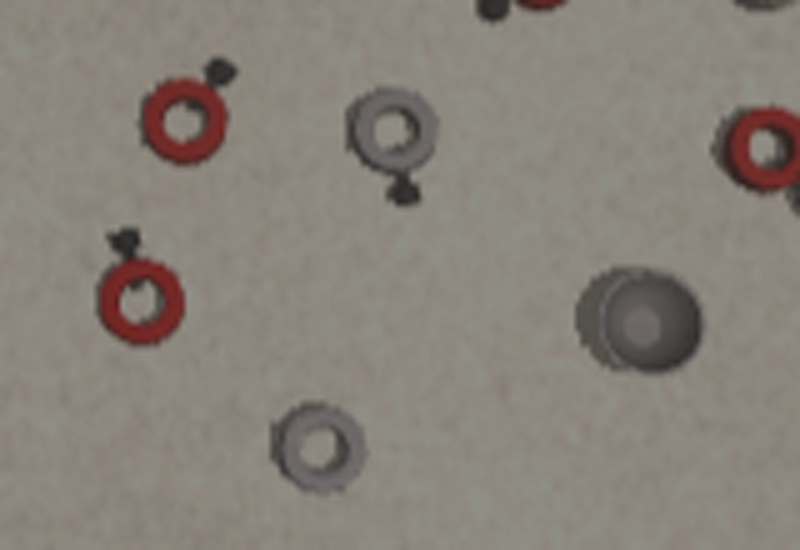

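The crop confirms it: the only grey ring with a dark screw is at crop (393,129), head at (403,188), i.e. full image (358.6,190.8). The plain ring at the bottom is the spacer, and the cup is on the right. Next I'll look at the shaft from above.

```bash
python3 - <<'E'
from h import *
z=np.load("top0.npz");K,T=z["K"],z["T"]
c=onplane(K,T,358.6,190.8,.02);s=onplane(K,T,360.6,202.6,.015);print("collar",c,"screw ang",np.degrees(np.arctan2(*(s-c)[[1,0]])))
S=np.array([.6137,.1832]);psi=np.radians(-81.66)
for phi in range(-10,100,20):
  for k in(0,1):
    q=ik(np.r_[S,.151],down(psi+np.radians(phi)+k*np.pi)); print(phi,k,None if q is None else np.round(q,2)[[0,5]])
movep(np.r_[S,.265],down(psi+1.0)); 
p,d,K,T,_=snap("wrist"); np.savez("w1.npz",p=p,d=d,K=K,T=T); cv2.imwrite("pics/w1full.png",p)
u,v=map(int,proj(K,T,np.r_[S,.165]));print(u,v,get_time_s(),get_ee_pos(),get_force())
e=cv2.resize(p[max(v-50,0):v+50,max(u-60,0):u+60],None,fx=5,fy=5,interpolation=cv2.INTER_CUBIC)
f=cv2.resize(p,(600,375)); 
o=np.zeros((e.shape[0],e.shape[1],3),np.uint8);o[:]=e
cv2.imwrite("pics/w1.png",cv2.convertScaleAbs(o,alpha=1.5))
E
```

```text
collar [ 0.61243707 -0.21975098  0.02      ] screw ang -170.03799675485598
-10 0 [0.23 1.83]
-10 1 [ 0.23 -1.31]
10 0 [0.23 1.48]
10 1 [ 0.23 -1.66]
30 0 [0.23 1.13]
30 1 [ 0.23 -2.01]
50 0 [0.23 0.79]
50 1 [ 0.23 -2.36]
70 0 [0.23 0.44]
70 1 [ 0.23 -2.71]
90 0 [0.23 0.09]
90 1 None
318 206 2.95 [0.61390447 0.18233507 0.26504523] [ 0.03967986 -0.79461231 -0.01177342]
```

View pics/w1.png

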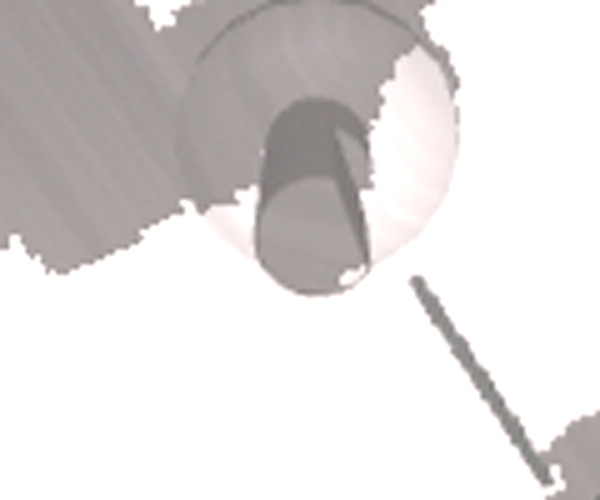

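The shaft top is a disc centred about crop (313,236). The flat's chord runs from (336,176) to (369,265), with the flat facing right. The dark line from (415,280) to (550,480) points towards the guide at bottom right.

```bash
python3 - <<'E'
from h import *
z=np.load("w1.npz");K,T,d=z["K"],z["T"],z["d"]
f=lambda x,y,h:onplane(K,T,318-60+(x-2)/5,206-50+(y-2)/5,h)
a,b=f(336,176,.165),f(369,265,.165);c=f(313,236,.165)
ch=b-a;print("chord",np.linalg.norm(ch[:2]),"normal deg",np.degrees(np.arctan2(ch[0],-ch[1])),np.degrees(np.arctan2(-ch[0],ch[1])))
print("centre",c,"chord mid-c",((a+b)/2-c)*1000)
P=cloud(d,K,T)
m=(abs(P[...,2]-.165)<.004)&(np.linalg.norm(P[...,:2]-[.6137,.1832],axis=2)<.02);print("top depth centre",m.sum(),P[m].mean(0))
m=(abs(P[...,2]-.105)<.004)&(np.linalg.norm(P[...,:2]-[.6137,.1832],axis=2)<.04)
print("boss circle",cv2.minEnclosingCircle((P[m][:,:2]*1000).astype(np.float32)))
g=(P[...,2]>.125)&(np.linalg.norm(P[...,:2]-[.628,.088],axis=2)<.05)
q=P[g];print("guide",len(q),q.min(0) if len(q) else 0,q.max(0) if len(q) else 0, q.mean(0))
l1,l2=f(415,280,.09),f(550,480,.09);print("line",l1,l2,np.degrees(np.arctan2(*(l2-l1)[[1,0]])))
E
```

```text
chord 0.015150798099791474 normal deg -4.459314751569661 175.54068524843032
centre [0.6163575 0.1853375 0.165    ] chord mid-c [ 6.55261745e+00 -3.11032153e-01 -2.77555756e-14]
top depth centre 442 [0.61590361 0.18545007 0.16445985]
boss circle ((617.2857666015625, 185.6547393798828), 27.430482864379883)
guide 1056 [0.61460732 0.06107456 0.12502242] [0.65112005 0.09238299 0.15624246] [0.63368797 0.07939755 0.14586109]
line [0.62238164 0.14751876 0.09      ] [0.63086995 0.09384122 0.09      ] -81.01392845136583
```

```bash
python3 - <<'E'
from h import *
A=np.array([.6162,.1850]);a=np.radians(-4.5);n=np.array([np.cos(a),np.sin(a)])
p=np.r_[A-.002*n,0]
movep(p+[0,0,.2],down(a)); move_linear(p+[0,0,.151],max_speed=.08)
R=get_tool_rot();print("tcp",get_ee_pos(),"tgt",p,"F",get_force().round(1) if hasattr(get_force(),'round') else get_force())
f0=np.array(get_force());grasp();pause(.3)
print("open",get_opening(),get_grasp_force(),"dF",(np.array(get_force())-f0).round(2),np.array(get_moment()).round(3),get_ee_pos(),get_time_s())
E
```

```text
tcp [0.61440938 0.18520912 0.15142237] tgt [0.61420617 0.18515692 0.        ] F [-0.2 -0.1  0.5]
open 0.01476207561802339 59.126726388931274 dF [-5.73 -1.15  2.97] [-0.115  0.92   0.001] [0.6137143  0.1852016  0.15127845] 5.0917
```

Opening is about 15 mm, so the flat is gripped. The 0.7 mm yield puts the axis at x≈0.6157. Now I'll turn in steps about the axis.

```bash
python3 - <<'E'
from h import *
A=np.array([.6157,.1852]);z=.1513
a0=-4.5;a1=-81.2
for a in np.linspace(a0,a1,9)[1:]:
    r=np.radians(a);n=np.array([np.cos(r),np.sin(r)])
    move_linear(np.r_[A-.002*n,z],down(r),max_speed=.02)
    R=get_tool_rot();print(round(a,1),np.degrees(np.arctan2(R[1,1],R[0,1])).round(2),np.array(get_ee_pos()).round(4),(A-.002*n).round(4),np.array(get_force()).round(1),np.array(get_moment()).round(2)[2],round(get_opening(),4))
print(get_time_s())
E
```

```text
-14.1 -13.92 [0.6138 0.1855 0.1513] [0.6138 0.1857] [-1.8 -1.7  0.5] -0.1 0.0144
-23.7 -23.41 [0.614  0.1857 0.1513] [0.6139 0.186 ] [-0.  -2.2  0.7] -0.07 0.0149
-33.3 -32.96 [0.6143 0.186  0.1513] [0.614  0.1863] [ 2.4 -3.2  0.6] -0.05 0.0143
-42.8 -42.53 [0.6145 0.1861 0.1513] [0.6142 0.1866] [ 2.8 -4.  -0.9] -0.06 0.0144
-52.4 -52.2 [0.6149 0.1863 0.1513] [0.6145 0.1868] [ 3.8 -4.  -0.1] -0.03 0.0146
-62.0 -61.8 [0.6152 0.1863 0.1513] [0.6148 0.187 ] [ 4.1 -5.1 -0.2] -0.05 0.0146
-71.6 -71.39 [0.6155 0.1863 0.1513] [0.6151 0.1871] [ 3.3 -4.9  0. ] -0.08 0.0147
-81.2 -80.98 [0.6158 0.1863 0.1513] [0.6154 0.1872] [ 3.5 -5.8 -0.8] -0.11 0.0146
7.625
```

```bash
python3 - <<'E'
from h import *
ungrasp(); r=np.radians(-81.2)
A=np.array([.6159,.1844]);n=np.array([np.cos(r),np.sin(r)])
pos=np.array(get_ee_pos()); move_linear(pos+[0,0,.06],max_speed=.15)
t=A+.03*n
movep(np.r_[t,.25],down(r))
p,d,K,T,_=snap("wrist"); np.savez("w2.npz",p=p,d=d,K=K,T=T)
P=cloud(d,K,T)
m=(abs(P[...,2]-.165)<.004)&(np.linalg.norm(P[...,:2]-A,axis=2)<.02);print("top centroid",m.sum(),P[m].mean(0))
m=(P[...,2]>.11)&(np.linalg.norm(P[...,:2]-[.631,.085],axis=2)<.045)
q=P[m];print("guide",len(q),q.mean(0),cv2.minAreaRect((q[:,:2]*1000).astype(np.float32)),q.max(0))
for nm,pt in[("shaft",np.r_[A,.165]),("mouth",np.r_[A+.096*n,.155])]:print(nm,proj(K,T,pt))
u,v=map(int,proj(K,T,np.r_[A+.05*n,.16]));u0,v0=max(u-100,0),max(v-75,0);print("crop origin",u0,v0,get_time_s())
e=cv2.resize(p[v0:v0+150,u0:u0+200],None,fx=4,fy=4,interpolation=cv2.INTER_CUBIC)
cv2.imwrite("pics/w2.png",cv2.convertScaleAbs(e,alpha=1.2))
E
```

```text
top centroid 501 [0.61748308 0.18581179 0.16435714]
guide 18418 [0.6378803  0.09999051 0.28872375] ((630.7492065429688, 94.31489562988281), (36.307125091552734, 65.72254943847656), 6.824819564819336) [0.65145744 0.12869465 0.32656641]
shaft (np.float64(278.27813797283227), np.float64(214.7778820745685))
mouth (np.float64(406.3536443496976), np.float64(210.37938585420545))
crop origin 246 137 9.225
```

View pics/w2.png

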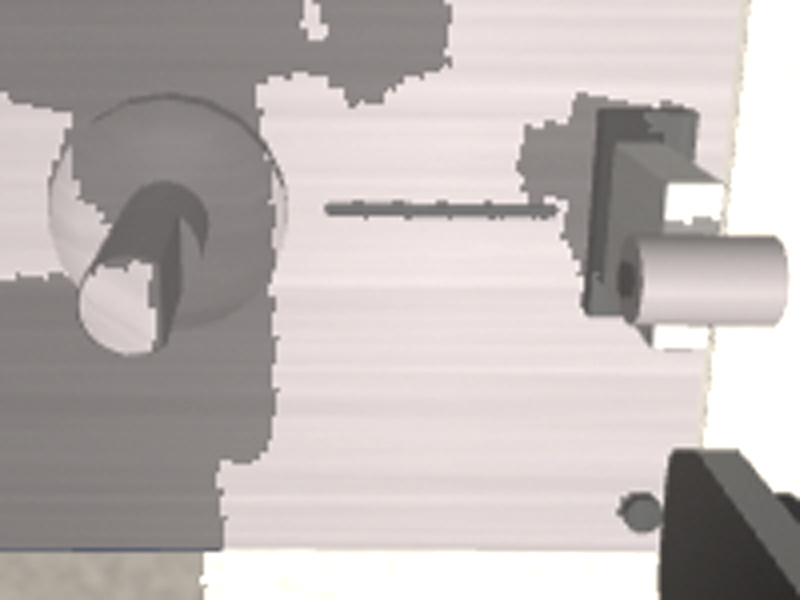

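The guide tube and deck line run level in this view. The shaft is at the left, with its flat facing the guide and the chord near (153,262)–(160,350). I'll enlarge the shaft top to check the chord angle.

```bash
python3 - <<'E'
import numpy as np,cv2
z=np.load("w2.npz");p=z["p"]
c=p[196:230,262:302]; cv2.imwrite("pics/w2b.png",cv2.resize(c,None,fx=16,fy=16,interpolation=cv2.INTER_NEAREST))
g=c.max(2)
for i,r in enumerate(g[2:34:2]):print(198+2*i,*r[15:33])
E
```

```text
198 91 90 91 91 91 91 91 91 90 91 88 84 84 84 106 114 115 114
200 93 93 94 92 90 91 90 90 90 88 85 84 83 83 105 113 114 114
202 109 110 172 160 114 109 103 100 93 84 84 84 83 83 105 114 113 113
204 113 174 179 179 181 181 183 117 105 86 84 83 83 85 98 114 114 114
206 176 175 176 176 177 178 178 116 107 88 84 83 84 84 98 112 113 112
208 178 177 177 177 176 176 112 109 106 88 83 84 85 85 99 113 112 111
210 183 182 181 178 178 177 113 108 105 87 83 83 85 84 102 111 111 111
212 184 184 185 183 183 181 115 109 108 90 84 84 84 90 110 111 112 112
214 183 183 184 184 184 185 179 178 115 92 85 84 84 108 110 110 110 109
216 181 182 182 183 184 186 187 187 118 95 85 84 98 105 106 106 106 105
218 175 176 178 182 183 185 186 187 118 97 85 88 104 106 107 107 106 107
220 179 179 177 177 179 182 183 186 117 97 83 104 116 115 116 115 115 116
222 176 178 180 180 181 180 179 125 111 97 89 113 114 114 114 115 115 115
224 177 177 178 177 174 171 169 103 101 112 114 114 114 115 115 115 116 115
226 118 117 116 116 115 113 112 114 114 113 114 114 114 114 115 114 114 115
228 114 115 115 116 115 115 115 116 116 116 116 116 116 116 116 116 116 117
```

View pics/w2b.png

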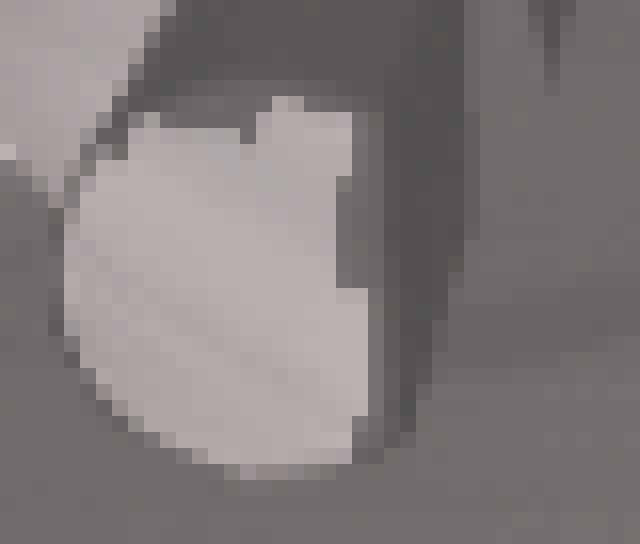

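```bash
python3 - <<'E'
from h import *
z=np.load("w2.npz");K,T,p,d=z["K"],z["T"],z["p"],z["d"]
g=p.max(2).astype(float)
pts=[]
for v in range(204,223):
    r=g[v,280:291]; i=[k for k in range(10) if r[k]>=96>r[k+1]][-1]; pts.append((280+i+(r[i]-96)/(r[i]-r[i+1]),v))
pts=np.array(pts);k=np.polyfit(pts[:,1],pts[:,0],1);print("slope",k,np.std(pts[:,0]-np.polyval(k,pts[:,1])))
a,b=[onplane(K,T,np.polyval(k,v),v,.1645) for v in(204,222)];ch=b-a
for s in(1,-1):print("normal",np.degrees(np.arctan2(-s*ch[0],s*ch[1])))
print("chord",a,b,np.linalg.norm(ch))
# tube axis & marker line: edges
x=np.array([247+u/4 for u in (325,555)]);
l1,l2=onplane(K,T,246+325/4,137+209.5/4,.09),onplane(K,T,246+555/4,137+210.5/4,.09);print("line",l1,l2,np.degrees(np.arctan2(*(l2-l1)[[1,0]])))
P=cloud(d,K,T);m=(P[...,2]>.150)&(P[...,2]<.16)&(np.linalg.norm(P[...,:2]-[.631,.08],axis=2)<.03)
q=P[m][:,:2]; vx=cv2.fitLine((q*1000).astype(np.float32),cv2.DIST_HUBER,0,.01,.01).ravel();print("tube",len(q),vx,np.degrees(np.arctan2(vx[1],vx[0])),q.min(0),q.max(0))
C=np.array([.6175,.1858]);c=q.mean(0)-C
# deck edge boundary at bottom of picture
e1,e2=onplane(K,T,246+0/4,137+549/4,.09),onplane(K,T,246+640/4,137+549/4,.09);print("edge",np.degrees(np.arctan2(*(e2-e1)[[1,0]])))
D=P[abs(P[...,2]-.09)<.004][:,:2];print(cv2.minAreaRect((D*1000).astype(np.float32)))
E
```

```text
slope [4.15026499e-02 2.76932840e+02] 0.06858527289430492
normal 99.1988816824142
normal -80.80111831758582
chord [0.62467122 0.18029845 0.1645    ] [0.61102957 0.17808926 0.1645    ] 0.013819372935714863
line [0.62188409 0.14759179 0.09      ] [0.63005833 0.0927139  0.09      ] -81.52789826646276
tube 716 [ 1.7664975e-01 -9.8427379e-01  6.3428101e+02  7.6650703e+01] -79.82532 [0.62386371 0.0613922 ] [0.6431211  0.09075143]
edge -81.28050857627655
((616.6085815429688, 184.93548583984375), (184.78656005859375, 265.27264404296875), 8.321013450622559)
```

```bash
python3 - <<'E'
from h import *
C=np.array([.6130,-.2190]);a=np.radians(-80)
move_linear(np.array(get_ee_pos())+[0,0,.03])
movep(np.r_[C,.14],down(a))
p,d,K,T,_=snap("wrist"); np.savez("w3.npz",p=p,d=d,K=K,T=T)
u,v=map(int,proj(K,T,np.r_[C,.02]));u0,v0=u-100,v-75
cv2.imwrite("pics/w3.png",cv2.resize(p[v0:v0+150,u0:u0+200],None,fx=4,fy=4,interpolation=cv2.INTER_CUBIC))
P=cloud(d,K,T);near=np.linalg.norm(P[...,:2]-C,axis=2)<.055
top=near&(abs(P[...,2]-.02)<.004);hsv=cv2.cvtColor(p,cv2.COLOR_BGR2HSV)
dark=near&(P[...,2]>.006)&(p.max(2)<60)
r=top&~dark
xy=(P[r][:,:2]*1000).astype(np.float32);print("top ring",r.sum(),cv2.minEnclosingCircle(xy),xy.mean(0),P[r][:,2].mean())
s=P[dark];print("dark",dark.sum(),s.mean(0) if len(s) else 0,get_time_s(),(u0,v0),get_ee_pos())
E
```

```text
top ring 1481 ((608.3386840820312, -219.48126220703125), 29.757488250732422) [ 616.13086 -219.6376 ] 0.019249454879121893
dark 27210 [ 0.62742174 -0.21778881  0.20073903] 11.0917 (221, 126) [ 0.61372049 -0.21777868  0.14073826]
```

View pics/w3.png

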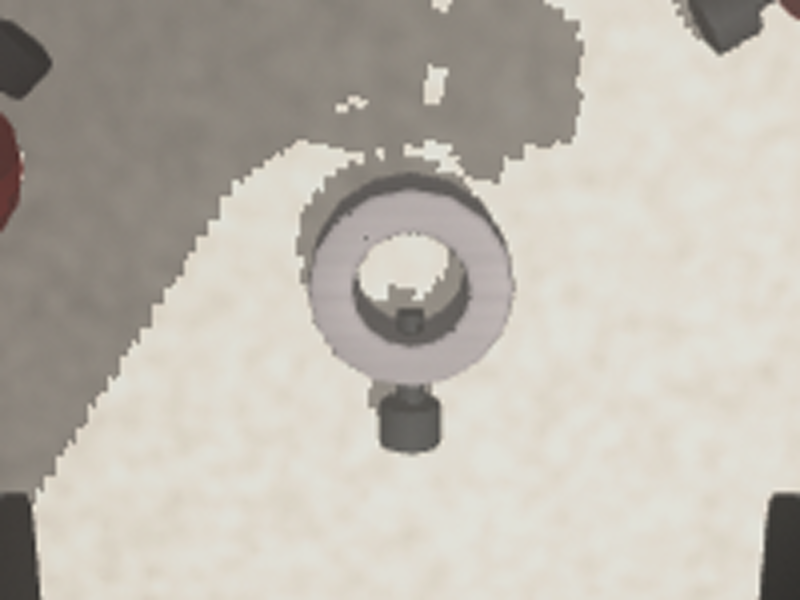

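The ring's top is centred at crop (411,286.5) and the screw runs straight down to its head at (410,425). Next I'll compute the position and grip.

```bash
python3 - <<'E'
from h import *
z=np.load("w3.npz");K,T=z["K"],z["T"]
f=lambda x,y,h:onplane(K,T,221+(x-2)/4,126+(y-2)/4,h)
c=f(411,286.5,.02);b=f(411,286.5,.02);s=f(410,425,.017)
ang=np.degrees(np.arctan2(*(s-c)[[1,0]]));print("c",c,"screw",s,ang,np.linalg.norm((s-c)[:2]))
for x,y in[(309,286),(513,286),(411,190),(411,383)]:print(f(x,y,.02).round(4))
c=c[:2]+[-.0018,0]
a=np.radians(ang+90);a=np.arctan2(np.sin(a),np.cos(a)); print("yaw",np.degrees(a))
movep(np.r_[c,.07],down(a));pause(.2);f0=np.array(get_force())
move_linear(np.r_[c,.022],max_speed=.06);print(get_ee_pos(),np.array(get_force())-f0)
move_linear(np.r_[c,.019],max_speed=.02);pause(.2);print(get_ee_pos(),np.array(get_force())-f0)
f1=np.array(get_force());grasp();pause(.2)
R=get_tool_rot();print("open",get_opening(),get_grasp_force(),np.array(get_force())-f1,get_ee_pos(),np.degrees(np.arctan2(R[1,1],R[0,1])),get_time_s())
E
```

```text
c [ 0.61727139 -0.21944875  0.02      ] screw [ 0.58547616 -0.22500401  0.017     ] -170.08933212149785 0.03227688908624378
[ 0.6136 -0.1984  0.02  ]
[ 0.6211 -0.2404  0.02  ]
[ 0.6374 -0.2158  0.02  ]
[ 0.5962 -0.2233  0.02  ]
yaw -80.08933212149785
[ 0.61578098 -0.21959819  0.02254254] [ 0.00257353 -0.63379845 -0.61095324]
[ 0.6155305  -0.21945523  0.01912107] [ 0.23223127  0.14769666 -0.27092175]
open 0.04226182105342784 61.18038296699524 [ 0.09457059 -0.29267718  3.90031391] [ 0.61583473 -0.21961475  0.01962297] -80.08777863711812 13.8083
```

```bash
python3 - <<'E'
from h import *
A=np.array([.6159,.1844]);a=np.radians(8.8);n=np.array([np.cos(a-np.pi/2),np.sin(a-np.pi/2)])
P0=np.array(get_ee_pos());move_linear(P0+[0,0,.2],max_speed=.2)
movep(np.r_[A+.00025*n,.22],down(a));pause(.3)
e=np.array(get_ee_pos());p,d,K,T,_=snap("wrist");np.savez("w4.npz",p=p,d=d,K=K,T=T,e=e)
R=get_tool_rot();print(e,R.round(4).tolist(),"F",np.array(get_force()).round(2),get_opening(),get_time_s())
print("tcp top",proj(K,T,e+[0,0,.0004]),"shaft",proj(K,T,np.r_[A,.165]))
u,v=map(int,proj(K,T,e));u0,v0=u-100,v-75;print(u0,v0)
cv2.imwrite("pics/w4.png",cv2.resize(p[v0:v0+150,u0:u0+200],None,fx=4,fy=4,interpolation=cv2.INTER_CUBIC))
E
```

```text
[0.61614045 0.18353797 0.21998889] [[-0.1522, 0.9883, -0.0], [0.9883, 0.1522, -0.0], [-0.0, -0.0, -1.0]] F [-0.66 -0.12 -2.68] 0.041906109942857865 16.8083
tcp top (np.float64(317.26895124310926), np.float64(272.07114141288434)) shaft (np.float64(317.95121346661114), np.float64(226.4753108820186))
217 196
```

View pics/w4.png

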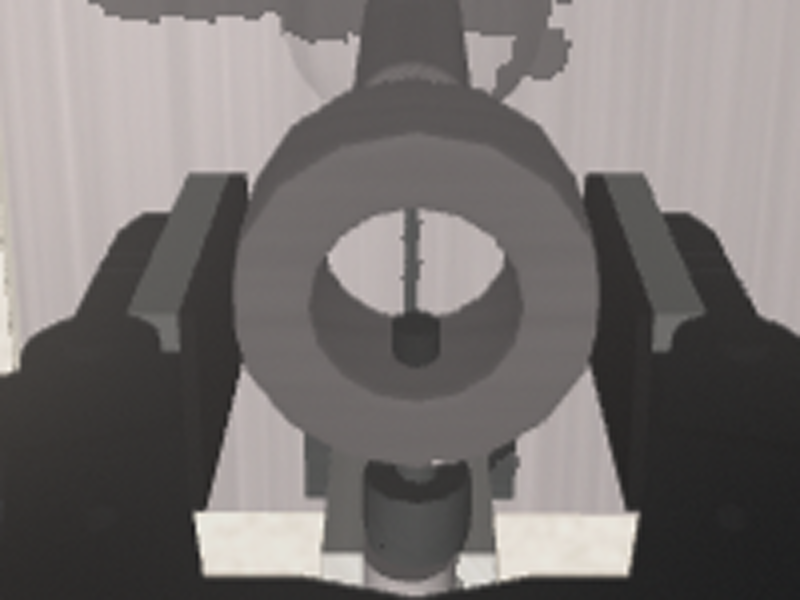

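The screw (bottom) points toward the guide tube. The collar sits level between the pads at crop (416,~302), and the shaft is right behind it at x≈412. I'll check the numbers, then lower under force guard.

```bash
python3 - <<'E'
from h import *
z=np.load("w4.npz");K,T,e=z["K"],z["T"],z["e"]
f=lambda x,y:onplane(K,T,217+(x-2)/4,196+(y-2)/4,.2204)
a=np.radians(8.8);t=np.array([np.cos(a),np.sin(a)]);n=np.array([t[1],-t[0]])
for q in[((233,300),(598,300)),((415,133),(415,465)),((310,304),(523,304)),((416,207),(416,402))]:
    u,v=f(*q[0])[:2],f(*q[1])[:2];m=(u+v)/2-e[:2];print("size",np.linalg.norm(u-v)*1e3,"n",m@n*1e3,"t",m@t*1e3)
E
```

```text
size 41.65387739393941 n -0.8060296106899033 t 1.4229259969831776
size 42.30969464112921 n -0.045042554619150126 t 1.3631167675097493
size 24.332256996998318 n -0.2962885162403571 t 1.5354009287791137
size 24.89112322773436 n 0.07480093525390394 t 1.4773260934172632
```

```bash
cat >> h.py <<'E'
A=np.array([.6159,.1844]);YAW=np.radians(8.8);TT=np.array([np.cos(YAW),np.sin(YAW)]);N=np.array([TT[1],-TT[0]])
def lf(f0): 
    f=np.array(get_force())-f0; return np.array([f[:2]@N,f[:2]@TT,f[2]])
E
python3 - <<'E'
from h import *
b=A-.0006*N
move_linear(np.r_[b,.19],down(YAW),max_speed=.08);pause(.3);f0=np.array(get_force());np.save("f0.npy",f0)
for z in np.arange(.187,.1690,-.003):
    move_linear(np.r_[b,z],max_speed=.03);pause(.1);g=lf(f0);e=np.array(get_ee_pos());print(round(z,4),e.round(4),((e[:2]-A)@N*1e3).round(2),((e[:2]-A)@TT*1e3).round(2),g.round(1))
    if abs(g[2])>6 or np.hypot(*g[:2])>8:print("stop");break
print(get_time_s(),get_opening())
E
```

```text
0.187 [0.6158 0.185  0.1869] -0.6 -0.03 [ 0.2 -0.7 -0.4]
0.184 [0.6158 0.185  0.184 ] -0.57 -0.02 [ 0.7 -1.3 -1.1]
0.181 [0.6158 0.185  0.181 ] -0.61 -0.02 [ 0.5 -1.1  0.1]
0.178 [0.6158 0.185  0.178 ] -0.59 -0.02 [ 0.1 -0.4 -0.2]
0.175 [0.6158 0.185  0.1749] -0.6 -0.03 [ 0.   0.7 -1. ]
0.172 [0.6158 0.185  0.172 ] -0.57 -0.01 [-0.   0.1 -0.4]
19.7333 0.04193314389754077
```

```bash
python3 - <<'E'
from h import *
f0=np.load("f0.npy");b=A-.0006*N
for z in(.167,.162,.1571):
    move_linear(np.r_[b,z],max_speed=.04);pause(.1);print(z,lf(f0).round(1))
    if np.abs(lf(f0)).max()>8:print("stop");raise SystemExit
pause(.3);f1=np.mean([np.array(get_force()) for _ in range(1)],0);np.save("f1.npy",f1)
for s in np.arange(.9,4.6,.3):
    move_linear(np.r_[A-s*1e-3*N,.1571],max_speed=.01);pause(.15);g=lf(f1);e=np.array(get_ee_pos());print(round(s,2),((e[:2]-A)@N*1e3).round(2),g.round(2))
    if g[0]>4:break
pause(.3);print(lf(f1).round(2),lf(f0).round(2),get_ee_pos(),get_opening(),get_time_s())
E
```

```text
0.167 [-0.6 -1.3 -0.2]
0.162 [-0.4 -0.3 -0.2]
0.1571 [ 0.4 -0.4 -1.3]
0.9 -0.94 [-0.24  0.29  0.08]
1.2 -1.21 [-0.5  -0.39  0.14]
1.5 -1.51 [ 0.01 -0.49  0.21]
1.8 -1.81 [0.35 0.34 0.11]
2.1 -2.13 [-0.32  0.4   0.91]
2.4 -2.41 [-0.55  0.32 -0.39]
2.7 -2.49 [ 1.64 -0.92 -0.91]
3.0 -2.62 [4.89 0.25 0.77]
[ 4.7  -0.2  -0.13] [ 4.83 -0.27 -0.81] [0.61550887 0.18700169 0.15711011] 0.04188712240806494 24.6583
```

The screw touches at an offset of 2.45 mm, as predicted, and presses with about 4.8 N. One visual check before handing in.

```bash
python3 - <<'E'
from h import *
p,d,K,T,_=snap("wrist");s,_,K2,T2,_=snap("side")
u,v=map(int,proj(K,T,get_ee_pos()));a=cv2.resize(p[v-75:v+75,u-50:u+50],None,fx=4,fy=4,interpolation=cv2.INTER_CUBIC)
u,v=map(int,proj(K2,T2,get_ee_pos()));b=cv2.resize(s[max(v-75,0):v+75,u-50:u+50],(400,600),interpolation=cv2.INTER_CUBIC)
cv2.imwrite("pics/fin.png",np.hstack([a,b]));f1=np.load("f1.npy");print(lf(f1).round(2),get_time_s())
E
```

```text
[ 5.62 -0.46  0.23] 24.7583
```

View pics/fin.png

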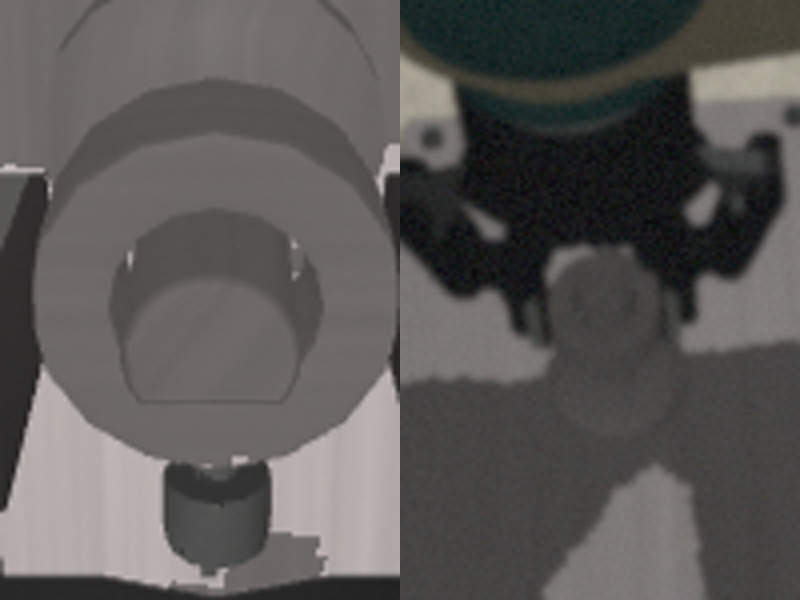

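The D-shaped shaft stands in the collar's bore. Its flat's chord at (138–285, 402) is square to the screw, whose head is at (217,510) below it. The collar is level and well centred sideways. I'll hand in.

```bash
python3 -c "
from h import *
print(hand_in())"
```

```text
the job is handed in; nothing more can be done
None
```

I turned the shaft so its flat faces the key guide to within about 0.5° by camera, then handed in at about 25 s holding the collar level about half-way down the flat, screw pressing it with about 5 N; the spacer and cup were not touched.

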